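# Clear the pry bar and pop the push-to-open lid

## Task

The pry bar has been left lying across the push-to-open lid of the steel parts box. Without picking it up, push it along the top until the whole bar lies on the fixed shelf behind the lid, keeping the lid shut meanwhile; then press the lid down at its round rubber pad until the catch lets go, and back off so that the lid springs ajar. Leave the spark plug socket, the indicator lens and the mirror stem where they are.

Things in the scene. Friction and masses are not known exactly. Their poses are not given: they have to be found in the camera images.
- box: Grey steel parts box fixed to the bench, 204 mm deep (x) by 240 mm wide (y), top 70 mm above the bench. Origin on the bench under the box; x points from the lid's free front edge to the rear shelf, y along the hinge line, z up. The lid spans x = -98 to +22 mm, the fixed shelf x = 24 to 100 mm, flush behind it. A rim on the shelf's rear edge (x = 100 mm) stands 6.5 mm high and stops the bar.
- shelf_mid (a point): Middle of the top surface of the fixed shelf, 76 mm deep by 240 mm wide (box frame x = 60 mm, y = 0, z = 69.5 mm). Axes as the box.
- lid (a joint): Flat plywood spring lid, 120 x 240 x 4 mm, top at z = 70 mm shut, hinged along the box's y at x = 22 mm. 0 = shut and latched, negative = pressed in (stop -0.06), positive = front edge up. About 8 N at the pad starts it down; about 5 mm there (stop at 6 mm) frees the catch; once the push is taken away it swings up by itself to about 0.35 rad (front edge 41 mm up) and stays.
- lid_pad (a point): Centre of the top of the round black rubber pad, 28 mm across and 1.5 mm thick, in the middle of the lid's width, 18 mm from its free front edge: the place to press. Moves with the lid; z is the lid's normal.
- bar_mid (a point): Centre of the straight stainless pry bar, 200 mm long (its y) by 20 mm wide (its x) by 10 mm thick, about 0.26 kg, 5 mm above its underside. It starts flat on the lid, roughly parallel to the hinge line, between the pad and the shelf. A short claw turned up to 20 mm extends 16 mm beyond its +y end.
- bar_left (a point): Centre line of the bar at its +y end (100 mm from its middle), 5 mm above its underside.
- bar_right (a point): Centre line of the bar at its -y end (100 mm from its middle), 5 mm above its underside.
- socket: Steel spark plug socket standing upright on the bench beside the box, 25 mm across, 64 mm tall; origin at the centre of its underside. Bystander.
- lens: Translucent orange indicator lens lying dome up on the bench beside the box, 60 mm across, 28 mm high; origin at the centre of its underside. Bystander.
- stem: Chrome mirror stem, a bent 12 mm rod about 170 mm long lying on the bench beyond the box; origin near its middle, on the bench. Bystander.
Things that resemble listed ones, but are neither listed nor needed, are in the scene too. Of the things like the part that bears bar_mid, leave any that is purple; of the rest the smaller one is meant.

How it is judged:
By the outcome, as a careful person would: the job done as asked, in the order asked, and still so for the second after the job is handed in, with the robot touching nothing.
It also fails if it takes over 43 s, if anything falls off the work surface, if the arm or the gripper's body presses on something with over 40 N, if the wrist force passes 120 N, or if a joint passes its speed limit or range.

## Robot

A 6-joint arm with a two-finger parallel gripper is mounted at the origin on the work surface. World frame = base frame: x ahead of the robot, y to its left, z up, the work surface at z = 0. Lengths are in mm, angles in degrees, forces in N, time in s.
With the tool pointing down it reaches from about 350 to 850 mm from the base axis. Payload 8.1 kg.
Tool frame: the origin (TCP) lies between the finger pads; the fingertips stand 14 mm ahead of it and the grasp point (between the pads) lies 5 mm behind it; z points along the fingers, x is the direction in which the jaws open and shut, and the axes are right-handed (so a half turn about z gives the same grasp; the last joint's range is limited). The gripper opens to 85 mm and grips with 20 to 120 N. Pads are 22 mm wide; open, the fingers measure 114 mm over their backs; the gripper's body (76 mm by 85 mm) begins 54 mm behind the grasp point. The pads swing forward as they close: fully open they stand 13 mm farther back than shut.
Start: joints at [-82.128, 7.471, 85.268, -0, 87.261, -4.893], TCP at [132.597, -585.17, 245.292] pointing down, gripper open.
Joint ranges: [-169.43, 169.43], [-51.17, 129.36], [1.28, 143.12], [-76.62, 256.62], [0, 156.53], [-152.29, 152.29]. Speed limits (degrees/s): [136.94, 136.94, 159.86, 180, 180, 180].

## Interface

Orientations are given as [roll, pitch, yaw] about the fixed x, y, z axes, in that order (R = Rz(yaw) Ry(pitch) Rx(roll)).
In Python, from bench import r, vision, job gives the robot as it stands.
- The arm moves only by the tool send_rows, never from a script. Its arguments are lists of equal length, an entry for each row: "dp": the shift along the world's x, y, z in mm, a list of three; "rot": the turn, a rotation vector about the world's x, y, z in rad, a list of three. In form: {"dp": [[tx, ty, tz], ...], "rot": [[wx, wy, wz], ...]}. A call has 1 to 5 rows; each row is the pose to reach, as a shift and turn from the pose commanded when the call began; what a row does not reach only later rows make up. A row lasts 1/8 s, in which the tool goes at most 62.5 mm and 10.7 degrees, less where a joint would pass 70% of its speed; a pose out of reach is approached as far as the arm can. A call with a gripper value outside its range is refused whole. "jaw" is the finger opening in mm, from 0 to 85.4, set as the call begins (left out, the last holds). The fingers move at their own pace and stop on an object; "force" is the grip in N (left out, the last holds). Time passes only in rows, so rows that repeat a pose let the fingers close. It gives the time, the measured TCP pose, the force and the opening at its end, in the units of the state.
- r.sense(): the state, without advancing time (a new reading comes with each control period).
- vision.snapshot(name): name is "side" or "top" or "wrist"; returns a dict with "pixels" (400x640x3 uint8, red, green, blue), "depth" (400x640 float32, mm along the optical axis (not along the pixel's ray), 0 where there is no reading), "intrinsics" (3x3 intrinsics, pixels), "world_from_camera" (4x4, takes a point from camera to world coordinates); the wrist camera has in their place "T_tool_cam" (4x4, takes a point from camera to tool coordinates, whose origin is the TCP and whose axes are the tool frame's). Camera axes: x right, y down, z forward; pixel columns grow to the right and rows downward; lengths in mm; the calibration is good to about 2 mm. A picture is of the moment at which its call begins: read the wrist's pose just before it.
- job.hand_in(): hands the job in, once; it reports no verdict.
The state is a dict: "time": time; "joint_pos": joint angles; "qd": joint speeds; "joint_efforts": joint torques, N m; "tool_pos": TCP position; "tcp_rot": TCP orientation; "ft_force": force on the tool from outside, world axes, zero at the start; "wrist_torque": the same for the moment, N m; "finger_gap": finger opening in mm.
Only numpy, scipy, OpenCV 4.12 (cv2) and the standard library are available. Lean on these libraries where they do the work, as an engineer would, in place of code of your own. Each camera call takes 0.05 s, during which the arm holds its last target.

## Working session

There is one attempt and no reset: what is moved stays moved. The work goes in short steps, Python scripts to look and compute and a tool call to move; the robot and the scene stay as the last step left them, time stands still between calls to the robot, and variables do not carry over. Pictures are saved under pics/ and viewed, and the job is handed in when it is done.

Besides the shell and the picture viewer there is one more tool, called after "Emit:" as a command line: name --argument value ..., lists and objects as JSON in quotes. send_rows: Moves the arm, as the interface text tells. Its arguments: {"type":"object","properties":{"dp":{"type":"array"},"rot":{"type":"array"},"jaw":{"type":"number"},"force":{"type":"number"}},"required":["dp","rot"]}

```bash
mkdir -p pics; ls; cat > h.py <<'E'
import numpy as np,cv2
from bench import r,vision,job
def snap(n,tag):
    s=vision.snapshot(n); cv2.imwrite(f'pics/{tag}.png',s['pixels'][:,:,::-1]); np.savez(f'{tag}.npz',**s); return s
def pt(s,u,v,T=None):
    K=np.array(s['intrinsics']);d=s['depth'][int(v),int(u)]
    p=np.array([(u-K[0,2])/K[0,0]*d,(v-K[1,2])/K[1,1]*d,d,1]);return ((s['world_from_camera'] if T is None else T)@p)[:3]
def ray(s,u,v,z):
    K=np.array(s['intrinsics']);T=np.array(s['world_from_camera'])
    d=T[:3,:3]@np.array([(u-K[0,2])/K[0,0],(v-K[1,2])/K[1,1],1]);o=T[:3,3];return o+d*(z-o[2])/d[2]
E
python3 - <<'E'
from h import *
for n in('top','side'):
    s=snap(n,n+'0')
print(r.sense())
E
```

```text
pics
{'time': 0.1, 'joint_pos': array([-8.21264297e+01,  7.51279288e+00,  8.53243783e+01, -5.99898081e-04,
        8.72607171e+01, -4.89235935e+00]), 'qd': array([-0.02005023, -0.05628871, -0.1161904 ,  0.01322236, -0.1011974 ,
        0.03957521]), 'joint_efforts': array([ 1.33161866e-03, -5.70954573e+01, -5.01940441e+01, -6.60253386e-05,
        8.17815046e-03, -1.12576487e-05]), 'tool_pos': array([ 132.54080847, -584.68773406,  244.3154996 ]), 'tcp_rot': array([-1.79992249e+02,  9.75827018e-02, -7.72340346e+01]), 'ft_force': array([0.10626552, 0.88947887, 0.35044743]), 'wrist_torque': array([ 5.72776619e-03, -7.31147104e-05,  2.56224187e-03]), 'finger_gap': 85.48245502259981}
```

View pics/top0.png

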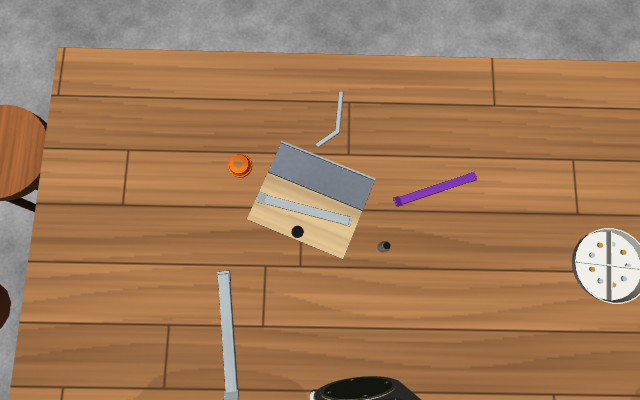

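View pics/side0.png

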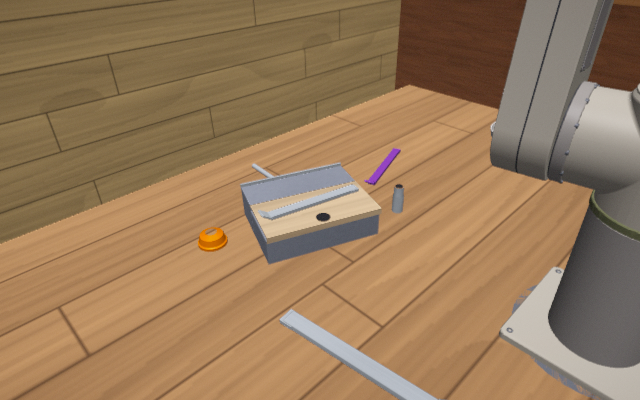

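The top view shows three candidate bars. The grey one on the lid is centred near (304,209), the purple one is near (436,189), and the large grey one is near (228,330). The bar on the lid is the one meant: it isn't purple, it's the smaller of the two grey ones, and it lies on the lid. The pad is at (297,232). Next I'll measure and confirm with an enlarged crop.

```bash
python3 - <<'E'
from h import *
s=dict(np.load('top0.npz'));im=s['pixels']
cv2.imwrite('pics/crop0.png',cv2.resize(im[80:280,200:480],None,fx=2.8,fy=2.8,interpolation=cv2.INTER_CUBIC)[:,:,::-1])
hsv=cv2.cvtColor(im,cv2.COLOR_RGB2HSV)
print('cam',s['world_from_camera'][:3,3].round())
for n,(u,v) in dict(bar=(304,209),pad=(297,232),lid=(330,235),shelf=(320,175),bench=(400,280),socket=(385,245),lens=(239,165),bigbar=(228,330)).items(): print(n,hsv[v,u],pt(s,u,v).round(1))
# box corners lid/shelf z=70
for n,(u,v) in dict(rl=(281,142),rr=(375,179),fl=(248,219),fr=(343,258),hl=(267,173),hr=(361,210)).items(): print(n,ray(s,u,v,70).round(1))
# wood lid/bar masks
P=np.zeros(im.shape[:2]+(3,))
vv,uu=np.mgrid[0:400,0:640];K=s['intrinsics'];d=s['depth']
P=np.stack([(uu-K[0,2])/K[0,0]*d,(vv-K[1,2])/K[1,1]*d,d],-1)@s['world_from_camera'][:3,:3].T+s['world_from_camera'][:3,3]
m=((P[...,2]>60)&(P[...,2]<95)).astype(np.uint8);m[:, :235]=0;m[:,385:]=0;m[270:]=0
n,l,st,c=cv2.connectedComponentsWithStats(m);i=1+st[1:,4].argmax();print(st[i])
cs,_=cv2.findContours((l==i).astype(np.uint8),0,2);c=cs[0][:,0]
w=np.array([ray(s,a,b,70)[:2] for a,b in c],np.float32);print('box rect',cv2.minAreaRect(w))
print(cv2.boxPoints(cv2.minAreaRect(w)).round(1))
b=((hsv[...,1]<60)&(hsv[...,2]>130)&(l==i)).astype(np.uint8)
b=((hsv[...,1]<60)&(hsv[...,2]>140)).astype(np.uint8);b[:185]=0;b[232:]=0;b[:,:245]=0;b[:,360:]=0
n,l2,st,ce=cv2.connectedComponentsWithStats(b);j=1+st[1:,4].argmax();print(st[j])
v,u=np.nonzero(l2==j);w=np.array([ray(s,a,b2,80)[:2] for a,b2 in zip(u,v)],np.float32);R=cv2.minAreaRect(w);print('bar',R,cv2.boxPoints(R).round(1))
k=((hsv[...,2]<60)).astype(np.uint8);k[:220]=0;k[245:]=0;k[:,:285]=0;k[:,310:]=0
v,u=np.nonzero(k);print('pad',len(u),ray(s,u.mean(),v.mean(),71.5))
E
```

```text
cam [379.  90. 984.]
bar [ 97  17 195] [517.8 128.5  80.7]
pad [120  19  27] [465.3 143.4  73.7]
lid [ 18  92 216] [460.4  67.6  68. ]
shelf [108  33 138] [600.7  93.5  72.1]
bench [ 14 141 179] [ 360.1 -106.2    0.6]
socket [105  18  28] [440.  -59.4  66.2]
lens [ 14 142 176] [6.398e+02 2.998e+02 2.000e-01]
bigbar [ 99  19 187] [237.9 301.8  11.2]
rl [679.9 188.1  70. ]
rr [594.4 -36.2  70. ]
fl [493.5 257.4  70. ]
fr [408.4  37.2  70. ]
hl [603.4 218.2  70. ]
hr [519.8  -3.4  70. ]
[ 247  141  128  118 8842]
box rect ((544.9744873046875, 113.061279296875), (240.28482055664062, 204.3920440673828), 68.58723449707031)
[[406.   38.5]
 [596.3 -36.1]
 [684.  187.6]
 [493.7 262.2]]
[256 192  96  34 842]
bar ((517.56103515625, 129.59878540039062), (223.22142028808594, 23.99951934814453), 75.49701690673828) [[478.   24.5]
 [501.2  18.5]
 [557.1 234.6]
 [533.9 240.7]]
pad 103 [467.25736689 143.46619566  71.5       ]
```

View pics/crop0.png

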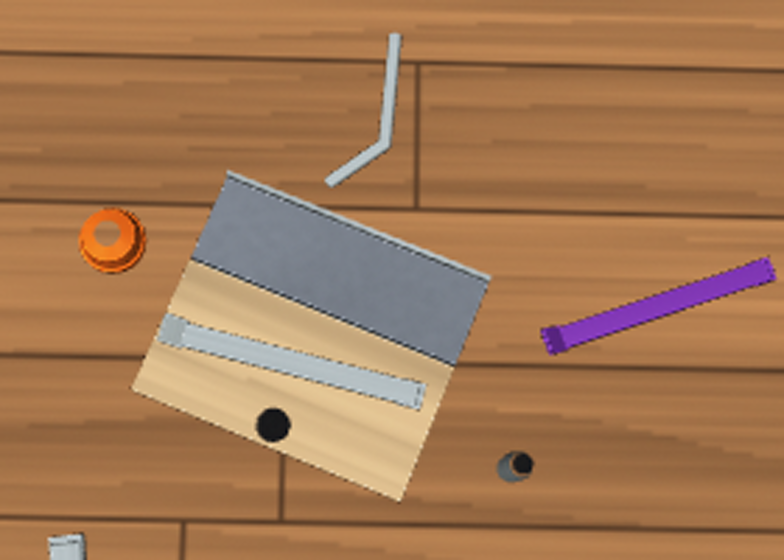

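The enlarged crop confirms it. The bar lies on the lid with its claw at the left (+y) end, the pad is in front of it, and the shelf is behind. The box centre is about (545,113) with x along -21.4° yaw. The pad measures (467,143) against (470,142) predicted. The bar's middle is near box (-31,-2), skewed about 7°.

I'll push with the gripper open across the bar, so the two fingertips square it up. First I'll go over to the box.

Emit:
send_rows --dp '[[50, 33, 0], [99, 66, 0], [149, 99, 0], [198, 132, 0], [248, 165, 0]]' --rot '[[0, 0, 0.17], [0, 0, 0.34], [0, 0, 0.51], [0, 0, 0.68], [0, 0, 0.85]]' --jaw 85

```text
time: 0.72
tool_pos: [381.8, -418.7, 244.9]
tcp_rot: [-180.0, 0.0, -28.2]
ft_force: [-0.1, -0.7, -0.4]
finger_gap: 84.8
```

Emit:
send_rows --dp '[[28, 52, 0], [56, 104, 0], [84, 156, 0], [112, 208, 0], [140, 260, 0]]' --rot '[[0, 0, 0.17], [0, 0, 0.34], [0, 0, 0.51], [0, 0, 0.68], [0, 0, 0.85]]'

```text
time: 1.35
tool_pos: [521.0, -158.3, 245.0]
tcp_rot: [-180.0, 0.0, 20.5]
ft_force: [0.6, -0.6, 0.2]
finger_gap: 85.3
```

Emit:
send_rows --dp '[[-9, 60, 0], [-18, 119, 0], [-28, 179, 0], [-37, 238, 0], [-46, 298, 0]]' --rot '[[0, 0, 0.17], [0, 0, 0.34], [0, 0, 0.51], [0, 0, 0.68], [0, 0, 0.845]]'

```text
time: 1.98
tool_pos: [473.8, 139.6, 245.0]
tcp_rot: [-180.0, 0.0, 68.9]
ft_force: [1.5, 0.2, -0.5]
finger_gap: 85.1
```

```bash
python3 - <<'E'
from h import *
from scipy.spatial.transform import Rotation as Ro
st=r.sense();s=snap('wrist','w1');print(st['tool_pos'],st['tcp_rot'])
T=np.eye(4);T[:3,:3]=Ro.from_euler('xyz',st['tcp_rot'],degrees=True).as_matrix();T[:3,3]=st['tool_pos']
s['world_from_camera']=T@s['T_tool_cam'];np.savez('w1.npz',**s);print(s['world_from_camera'].round(2))
E
```

```text
[473.78179572 139.57851195 245.03029888] [-1.79993483e+02  7.36458216e-03  6.88869695e+01]
[[ 3.6000e-01  9.0000e-01  2.5000e-01  4.0979e+02]
 [ 9.3000e-01 -3.5000e-01 -1.0000e-01  1.6370e+02]
 [-0.0000e+00  2.7000e-01 -9.6000e-01  3.7347e+02]
 [ 0.0000e+00  0.0000e+00  0.0000e+00  1.0000e+00]]
```

View pics/w1.png

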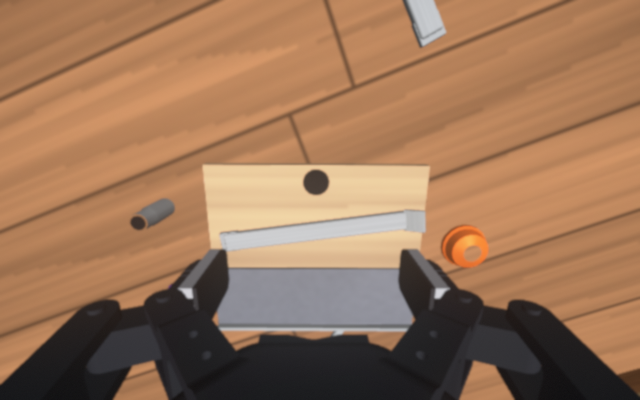

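The wrist view shows the pad at (316,182), the bar running from (222,241) to (425,220) with the claw on the right, the lid/shelf seam at row ~268, and the fingertips at (215,255) and (408,255). I'll measure these points against box coordinates.

```bash
cat >> h.py <<'E'
O=np.array([545,113.1]);a=np.radians(-21.4);RB=np.array([[np.cos(a),-np.sin(a)],[np.sin(a),np.cos(a)]])
def box(p): return (RB.T@(np.array(p)[:2]-O))
E
python3 - <<'E'
from h import *
s=dict(np.load('w1.npz'))
for n,u,v,z in [('pad',316,182,71.5),('fl',203,164,70),('fr',429,165,70),('seamL',218,268,70),('seamR',412,267,70),('rimL',217,328,70),('barR lo',224,249,80),('barR up',222,234,80),('barL lo',405,231,80),('barL up',403,212,80),('clawend',425,222,90)]:
    p=ray(s,u,v,z);print(n,p.round(1),box(p).round(1),'depthz',pt(s,u,v)[2].round(1))
for u,v in [(212,262),(208,290),(414,262),(222,268),(404,268),(222,255)]: p=pt(s,u,v);print(u,v,p.round(1),box(p).round(1))
E
```

```text
pad [469.1 143.7  71.5] [-81.8   0.8] depthz 72.1
fl [408.6  39.7  70. ] [-100.2 -118.1] depthz 70.7
fr [495.2 260.9  70. ] [-100.3  119.5] depthz 68.7
seamL [5.235e+02 5.000e-01 7.000e+01] [  21.1 -112.7] depthz 258.1
seamR [603.7 211.7  70. ] [ 18.7 113.2] depthz 261.7
rimL [597.7 -37.5  70. ] [ 104. -121.] depthz 309.6
barR lo [501.2  22.4  80. ] [  -7.7 -100.4] depthz 247.3
barR up [484.4  28.2  80. ] [ -25.5 -101.2] depthz 77.5
barL lo [552.8 214.9  80. ] [-29.9  97.6] depthz 70.4
barL up [531.2 219.   80. ] [-51.5  93.5] depthz 78.6
clawend [545.8 235.3  90. ] [-43.9 114.1] depthz 87.0
212 262 [448.1 102.6 262. ] [-86.4 -45.1]
208 290 [455.9 100.  270.3] [-78.2 -44.7]
414 262 [479.3 182.8 261.6] [-86.6  41. ]
222 268 [455.3 101.  253.7] [-79.1 -44. ]
404 268 [487.6 179.5 250.5] [-77.7  40.9]
222 255 [450.5 102.3 250.6] [-84.1 -44.5]
```

Emit:
send_rows --dp '[[0, 0, -50], [0, 0, -100], [0, 0, -150], [0, 0, -155], [0, 0, -155]]' --rot '[[0, 0, 0], [0, 0, -0.003], [0, 0, -0.005], [0, 0, -0.005], [0, 0, -0.005]]'

```text
time: 2.65
tool_pos: [475.1, 137.8, 91.3]
tcp_rot: [180.0, -0.0, 68.3]
ft_force: [0.9, 0.2, -0.2]
finger_gap: 85.1
```

```bash
python3 - <<'E'
from h import *
from scipy.spatial.transform import Rotation as Ro
st=r.sense();s=snap('side','s2');print(st['tool_pos'])
cv2.imwrite('pics/s2c.png',cv2.resize(s['pixels'][130:280,220:420],None,fx=4,fy=4,interpolation=cv2.INTER_CUBIC)[:,:,::-1])
w=snap('wrist','w2')
E
```

```text
[475.06594129 137.75291515  91.31814573]
```

View pics/s2c.png

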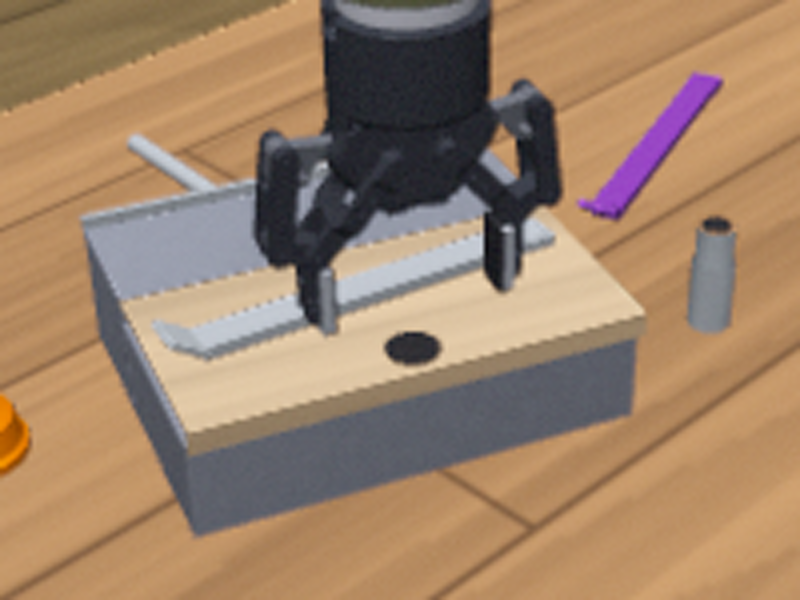

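View pics/w2.png

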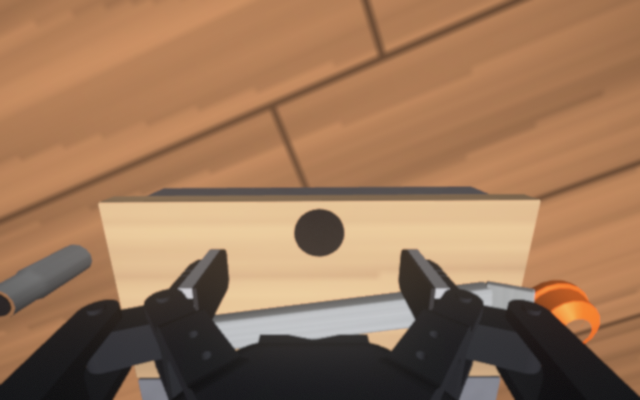

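The side crop shows the two fingertips at about (325,333) and (507,288) in the crop. They are above the lid and in front of the bar. I'll compute the tip heights.

```bash
python3 - <<'E'
from h import *
s=dict(np.load('s2.npz'));print(box([475.1,137.8]))
for u0 in (298,299,300,301,302,303):
  for v in (207,209,210,211,212,213,214):
    p=pt(s,u0,v);print(u0,v,p[2].round(1),box(p).round(1),end=' | ')
  print()
for u0 in (344,346,347):
  for v in (196,199,200,201,202,203):
    p=pt(s,u0,v);print(u0,v,p[2].round(1),box(p).round(1),end=' | ')
  print()
E
```

```text
[-74.0932581   -2.50780857]
298 207 105.5 [-79.8  49.1] | 298 209 102.3 [-81.6  49.9] | 298 210 99.2 [-80.4  49.6] | 298 211 96.6 [-79.9  49.6] | 298 212 69.3 [-45.3  38.4] | 298 213 69.9 [-49.4  39.9] | 298 214 70.0 [-52.8  41.1] | 
299 207 104.3 [-78.8  46.8] | 299 209 102.1 [-82.1  48.1] | 299 210 99.3 [-81.3  48. ] | 299 211 97.2 [-81.6  48.1] | 299 212 68.7 [-45.2  36.3] | 299 213 69.9 [-50.2  38.1] | 299 214 70.7 [-54.5  39.6] | 
300 207 103.6 [-78.6  44.7] | 300 209 97.9 [-77.   44.4] | 300 210 99.2 [-81.9  46.2] | 300 211 97.0 [-82.   46.3] | 300 212 93.2 [-79.8  45.7] | 300 213 88.5 [-76.5  44.7] | 300 214 69.7 [-54.   37.4] | 
301 207 108.1 [-85.7  45.1] | 301 209 102.4 [-84.   44.8] | 301 210 101.0 [-85.2  45.3] | 301 211 99.5 [-86.2  45.7] | 301 212 97.8 [-87.   46.1] | 301 213 93.8 [-84.6  45.4] | 301 214 71.5 [-57.3  36.4] | 
302 207 107.5 [-85.7  43.2] | 302 209 101.2 [-83.1  42.5] | 302 210 101.6 [-86.7  43.8] | 302 211 97.3 [-83.9  43. ] | 302 212 94.0 [-82.5  42.6] | 302 213 93.4 [-84.8  43.5] | 302 214 70.9 [-57.3  34.3] | 
303 207 106.8 [-85.4  41.1] | 303 209 102.3 [-85.4  41.3] | 303 210 100.1 [-85.5  41.4] | 303 211 96.4 [-83.5  40.8] | 303 212 96.2 [-86.3  41.9] | 303 213 92.1 [-83.9  41.2] | 303 214 69.7 [-56.4  32. ] | 
344 196 105.8 [-80.8 -45.7] | 344 199 100.1 [-82.7 -44.9] | 344 200 96.5 [-81.  -45.7] | 344 201 93.3 [-79.7 -46.3] | 344 202 90.7 [-79.5 -46.5] | 344 203 70.4 [-54.9 -58.1] | 
346 196 107.3 [-84.6 -48.2] | 346 199 101.3 [-85.9 -47.7] | 346 200 99.4 [-86.6 -47.4] | 346 201 95.9 [-85.  -48.2] | 346 202 95.4 [-87.5 -47. ] | 346 203 69.6 [-55.5 -62.4] | 
347 196 107.9 [-86.3 -49.6] | 347 199 99.5 [-84.2 -50.7] | 347 200 99.0 [-86.8 -49.4] | 347 201 96.1 [-86.  -49.9] | 347 202 91.8 [-83.3 -51.2] | 347 203 69.6 [-56.4 -64.2] |
```

The tips are level with the TCP (about z 91 each). So TCP z = 75 puts the tips about 4 mm above the lid, against the 10 mm bar. I'll lower, then push along box +x = (0.931, -0.365).

Emit:
send_rows --dp '[[0, 0, -8], [0, 0, -15], [0, 0, -15], [5, -2, -15], [10, -4, -15]]' --rot '[[0, 0, 0], [0, 0, 0], [0, 0, 0], [0, 0, 0], [0, 0, 0]]'

```text
time: 3.38
tool_pos: [485.2, 133.7, 75.5]
tcp_rot: [180.0, -0.0, 68.3]
ft_force: [-0.1, -0.5, -0.2]
finger_gap: 85.0
```

Emit:
send_rows --dp '[[5, -2, 0], [10, -4, 0], [15, -6, 0], [20, -8, 0], [25, -10, 0]]' --rot '[[0, 0, 0], [0, 0, 0], [0, 0, 0], [0, 0, 0], [0, 0, 0]]'

```text
time: 4.0
tool_pos: [509.9, 123.7, 75.3]
tcp_rot: [-180.0, 0.0, 68.3]
ft_force: [-0.8, 0.6, 1.1]
finger_gap: 85.0
```

```bash
python3 - <<'E'
from h import *
s=snap('side','s3')
cv2.imwrite('pics/s3c.png',cv2.resize(s['pixels'][130:280,220:420],None,fx=4,fy=4,interpolation=cv2.INTER_CUBIC)[:,:,::-1])
print(r.sense()['tool_pos'],box(r.sense()['tool_pos']))
E
```

```text
[510.46569933 123.44040164  75.38467109] [-35.92633398  -2.9732735 ]
```

View pics/s3c.png

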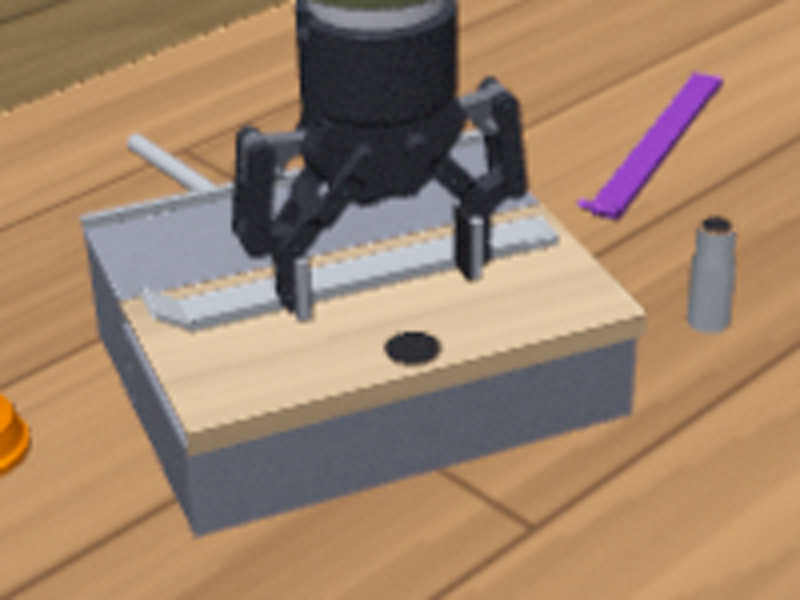

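The bar has been squared up by the left finger and the lid is shut. I'll continue for about 77 mm.

Emit:
send_rows --dp '[[5, -2, 0], [10, -4, 0], [15, -6, 0], [20, -8, 0], [25, -10, 0]]' --rot '[[0, 0, 0], [0, 0, 0], [0, 0, 0], [0, 0, 0], [0, 0, 0]]'

```text
time: 4.68
tool_pos: [534.9, 113.6, 75.2]
tcp_rot: [-180.0, 0.0, 68.3]
ft_force: [-0.9, 0.6, 0.4]
finger_gap: 84.8
```

Emit:
send_rows --dp '[[5, -2, 0], [10, -4, 0], [15, -6, 0], [20, -8, 0], [25, -10, 0]]' --rot '[[0, 0, 0], [0, 0, 0], [0, 0, 0], [0, 0, 0], [0, 0, 0]]'

```text
time: 5.3
tool_pos: [559.9, 103.7, 75.2]
tcp_rot: [-180.0, 0.0, 68.3]
ft_force: [-1.1, -0.6, -0.5]
finger_gap: 85.5
```

Emit:
send_rows --dp '[[5, -2, 0], [10, -4, 0], [15, -6, 0], [20, -8, 0], [20, -8, 0]]' --rot '[[0, 0, 0], [0, 0, 0], [0, 0, 0], [0, 0, 0], [0, 0, 0]]'

```text
time: 5.92
tool_pos: [580.2, 95.6, 75.5]
tcp_rot: [180.0, -0.0, 68.3]
ft_force: [0.2, 0.0, -0.3]
finger_gap: 85.0
```

```bash
python3 - <<'E'
from h import *
s=snap('side','s4')
cv2.imwrite('pics/s4c.png',cv2.resize(s['pixels'][130:280,220:420],None,fx=4,fy=4,interpolation=cv2.INTER_CUBIC)[:,:,::-1])
print(r.sense()['tool_pos'],box(r.sense()['tool_pos']))
E
```

```text
[580.02504599  95.70432972  75.48999848] [38.957549   -3.41651383]
```

View pics/s4c.png

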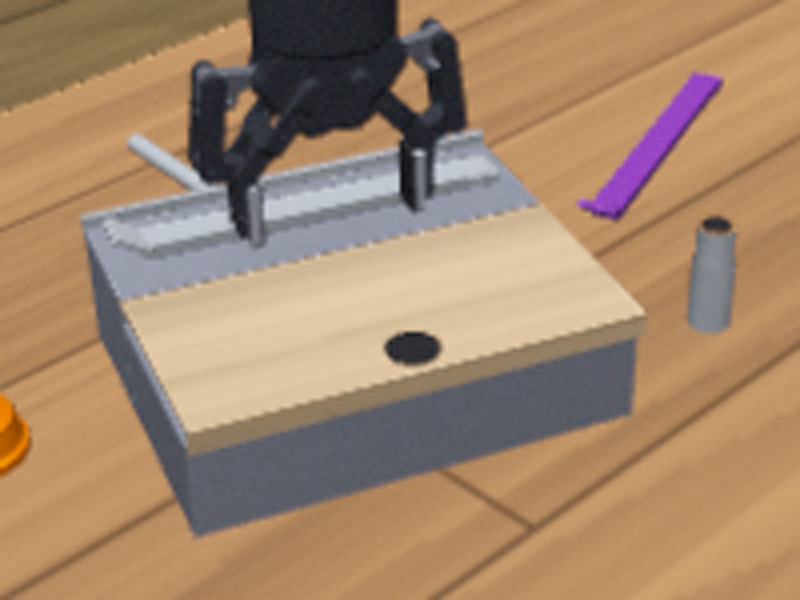

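The whole bar now lies on the shelf, just short of the rim, and the lid is shut. I'll back off, lift and close the jaws over the pad at (469, 143.5).

Emit:
send_rows --dp '[[-15, 6, 0], [-35, 14, 15], [-65, 27, 50], [-100, 43, 75], [-111, 48, 75]]' --rot '[[0, 0, 0], [0, 0, 0], [0, 0, 0], [0, 0, 0], [0, 0, 0]]'

```text
time: 6.6
tool_pos: [468.8, 144.9, 152.9]
tcp_rot: [179.8, -0.2, 68.4]
ft_force: [1.4, -0.3, -0.5]
finger_gap: 84.8
```

Emit:
send_rows --dp '[[0, 0, 0], [0, 0, 0], [0, 0, 0], [0, 0, 0], [0, 0, 0]]' --rot '[[0, 0, 0], [0, 0, 0], [0, 0, 0], [0, 0, 0], [0, 0, 0]]' --jaw 0 --force 20

```text
time: 7.22
tool_pos: [468.7, 143.6, 150.0]
tcp_rot: [-180.0, 0.0, 68.3]
ft_force: [0.5, -0.9, 0.6]
finger_gap: -0.2
```

```bash
python3 - <<'E'
from h import *
print(r.sense()['tool_pos'],box(r.sense()['tool_pos']),r.sense()['finger_gap'])
s=snap('side','s5');t=snap('top','t5')
A=cv2.resize(s['pixels'][120:270,220:420],None,fx=2.5,fy=2.5,interpolation=cv2.INTER_CUBIC)
B=cv2.resize(t['pixels'][120:270,230:390],None,fx=1.8,fy=2.5)
cv2.imwrite('pics/s5c.png',np.hstack([A,B])[:,:,::-1])
for v in range(165,215,5):
  print(v,[(u,pt(s,u,v)[2].round(0)) for u in range(308,330,3)])
E
```

```text
[468.68503774 143.63282715 149.97501951] [-82.19420924   0.58220827] -0.1632556464531568
165 [(308, np.float64(199.0)), (311, np.float64(191.0)), (314, np.float64(189.0)), (317, np.float64(193.0)), (320, np.float64(193.0)), (323, np.float64(183.0)), (326, np.float64(191.0)), (329, np.float64(189.0))]
170 [(308, np.float64(188.0)), (311, np.float64(188.0)), (314, np.float64(186.0)), (317, np.float64(185.0)), (320, np.float64(184.0)), (323, np.float64(181.0)), (326, np.float64(180.0)), (329, np.float64(181.0))]
175 [(308, np.float64(68.0)), (311, np.float64(78.0)), (314, np.float64(165.0)), (317, np.float64(171.0)), (320, np.float64(171.0)), (323, np.float64(170.0)), (326, np.float64(169.0)), (329, np.float64(166.0))]
180 [(308, np.float64(77.0)), (311, np.float64(76.0)), (314, np.float64(73.0)), (317, np.float64(163.0)), (320, np.float64(158.0)), (323, np.float64(160.0)), (326, np.float64(158.0)), (329, np.float64(155.0))]
185 [(308, np.float64(70.0)), (311, np.float64(70.0)), (314, np.float64(69.0)), (317, np.float64(151.0)), (320, np.float64(147.0)), (323, np.float64(150.0)), (326, 
[... 372 characters left out ...]
64(68.0)), (323, np.float64(70.0)), (326, np.float64(71.0)), (329, np.float64(70.0))]
200 [(308, np.float64(71.0)), (311, np.float64(69.0)), (314, np.float64(70.0)), (317, np.float64(71.0)), (320, np.float64(69.0)), (323, np.float64(70.0)), (326, np.float64(70.0)), (329, np.float64(69.0))]
205 [(308, np.float64(68.0)), (311, np.float64(68.0)), (314, np.float64(69.0)), (317, np.float64(70.0)), (320, np.float64(69.0)), (323, np.float64(69.0)), (326, np.float64(69.0)), (329, np.float64(70.0))]
210 [(308, np.float64(70.0)), (311, np.float64(69.0)), (314, np.float64(70.0)), (317, np.float64(71.0)), (320, np.float64(72.0)), (323, np.float64(71.0)), (326, np.float64(68.0)), (329, np.float64(70.0))]
```

View pics/s5c.png

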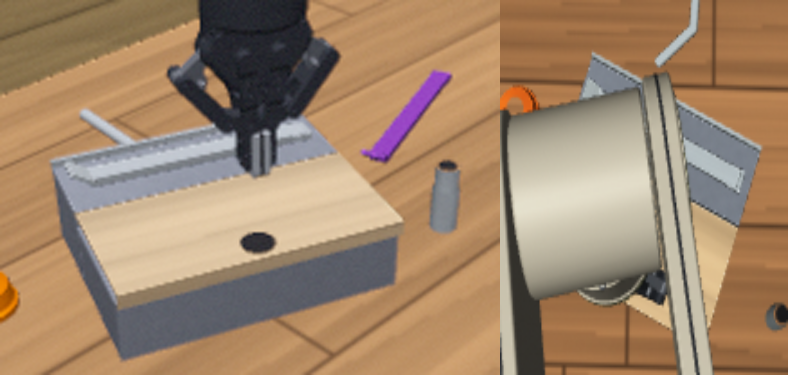

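The jaws are shut with the tips 14 mm ahead of the TCP, so contact is expected at TCP z ≈ 85.5. I'll descend onto the pad, then press in small steps.

Emit:
send_rows --dp '[[0, 0, -35], [0, 0, -55], [0, 0, -62], [0, 0, -63], [0, 0, -63]]' --rot '[[0, 0, 0], [0, 0, 0], [0, 0, 0], [0, 0, 0], [0, 0, 0]]'

```text
time: 7.95
tool_pos: [469.3, 144.0, 88.3]
tcp_rot: [179.9, -0.0, 68.3]
ft_force: [0.4, 0.6, 0.4]
finger_gap: -0.0
```

Emit:
send_rows --dp '[[0, 0, -1], [0, 0, -2], [0, 0, -3], [0, 0, -4], [0, 0, -4]]' --rot '[[0, 0, 0], [0, 0, 0], [0, 0, 0], [0, 0, 0], [0, 0, 0]]'

```text
time: 8.57
tool_pos: [469.1, 144.0, 84.4]
tcp_rot: [179.9, -0.0, 68.3]
ft_force: [-2.6, -0.9, 6.7]
finger_gap: 0.1
```

Emit:
send_rows --dp '[[0, 0, -0.7], [0, 0, -1.4], [0, 0, -2], [0, 0, -2.5], [0, 0, -2.5]]' --rot '[[0, 0, 0], [0, 0, 0], [0, 0, 0], [0, 0, 0], [0, 0, 0]]'

```text
time: 9.2
tool_pos: [469.1, 144.0, 81.9]
tcp_rot: [180.0, -0.0, 68.3]
ft_force: [-3.8, -0.4, 7.7]
finger_gap: -0.2
```

Emit:
send_rows --dp '[[0, 0, -0.5], [0, 0, -1], [0, 0, -1.5], [0, 0, -1.5]]' --rot '[[0, 0, 0], [0, 0, 0], [0, 0, 0], [0, 0, 0]]'

```text
time: 9.7
tool_pos: [469.1, 144.0, 80.4]
tcp_rot: [180.0, -0.0, 68.3]
ft_force: [-4.2, -0.0, 9.6]
finger_gap: -0.1
```

Emit:
send_rows --dp '[[0, 0, -0.4], [0, 0, -0.8], [0, 0, -0.8]]' --rot '[[0, 0, 0], [0, 0, 0], [0, 0, 0]]'

```text
time: 10.07
tool_pos: [469.1, 144.0, 79.7]
tcp_rot: [180.0, -0.0, 68.3]
ft_force: [-3.9, -0.4, 9.7]
finger_gap: -0.1
```

Emit:
send_rows --dp '[[0, 0, -0.3], [0, 0, -0.6], [0, 0, -0.6]]' --rot '[[0, 0, 0], [0, 0, 0], [0, 0, 0]]'

```text
time: 10.45
tool_pos: [469.1, 144.0, 79.5]
tcp_rot: [180.0, -0.0, 68.3]
ft_force: [-7.0, -1.8, 13.9]
finger_gap: 0.3
```

The force is climbing and travel has stopped, so the lid is at its end stop, past the catch release. I'll back off straight up.

Emit:
send_rows --dp '[[0, 0, 12], [0, 0, 45], [0, 0, 90], [-15, 6, 130], [-30, 12, 150]]' --rot '[[0, 0, 0], [0, 0, 0], [0, 0, 0], [0, 0, 0], [0, 0, 0]]'

```text
time: 11.08
tool_pos: [439.3, 156.1, 230.8]
tcp_rot: [179.8, -0.1, 68.3]
ft_force: [-0.4, 0.3, -0.0]
finger_gap: -0.3
```

Emit:
send_rows --dp '[[-10, -55, 0], [-20, -110, 0], [-30, -165, 0], [-30, -220, 0], [-30, -270, 0]]' --rot '[[0, 0, 0], [0, 0, 0], [0, 0, 0], [0, 0, 0], [0, 0, 0]]'

```text
time: 11.7
tool_pos: [408.3, -116.0, 228.3]
tcp_rot: [179.9, 0.0, 68.3]
ft_force: [0.5, -0.4, -0.1]
finger_gap: 0.2
```

```bash
python3 - <<'E'
from h import *
s=snap('side','s6');t=snap('top','t6')
A=cv2.resize(s['pixels'][120:270,190:420],None,fx=2.3,fy=2.5,interpolation=cv2.INTER_CUBIC)
B=cv2.resize(t['pixels'][80:280,220:400],None,fx=1.3,fy=1.875)
cv2.imwrite('pics/s6c.png',np.hstack([A,B])[:,:,::-1])
st=r.sense();print(st['time'],st['tool_pos'],st['ft_force'])
im=t['pixels'];hsv=cv2.cvtColor(im,cv2.COLOR_RGB2HSV)
b=((hsv[...,1]<60)&(hsv[...,2]>160)).astype(np.uint8);b[:130]=0;b[232:]=0;b[:,:245]=0;b[:,378:]=0
n,l,sx,ce=cv2.connectedComponentsWithStats(b);
for j in range(1,n):
  if sx[j,4]>100:
    v,u=np.nonzero(l==j);w=np.array([box(ray(t,p,q,80)) for p,q in zip(u,v)],np.float32);print(sx[j],cv2.minAreaRect(w),w.min(0),w.max(0))
d0=np.load('top0.npz')['pixels'];
for nm,(u0,u1,v0,v1) in dict(lens=(220,262,145,185),stem=(312,350,88,146),socket=(370,398,232,256)).items():
  print(nm,np.abs(d0[v0:v1,u0:u1].astype(int)-im[v0:v1,u0:u1]).mean())
E
```

```text
11.8 [ 408.14400303 -118.25875202  228.12524004] [-0.54257919  0.20313297 -0.21400855]
[281 141  94  39 162] ((96.03829956054688, -0.28228759765625), (236.2918701171875, 7.036361217498779), 89.96626281738281) [  92.504364 -118.42871 ] [ 99.560326 117.86257 ]
[275 151  91  46 763] ((58.965660095214844, 2.8387374877929688), (222.03872680664062, 24.51351547241211), 88.75633239746094) [  48.52919 -108.2108 ] [ 73.60477 113.63455]
lens 1.3535714285714286
stem 1.3889897156684816
socket 1.2762896825396826
```

View pics/s6c.png

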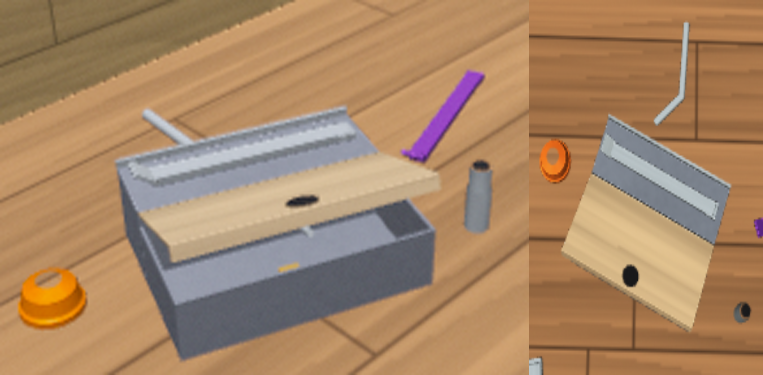

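The lid is ajar. The bar is entirely on the shelf, from box x ≈ 49 to 74 and y ≈ -108 to +114. The bystanders haven't moved and the arm is clear, so I'll hand in.

```bash
python3 -c "
from h import *
print(job.hand_in())"
```

```text
the job is handed in; nothing more can be done
None
```

The job is done and handed in at about 11.8 s of the 43 s allowed. I pushed the smaller grey bar with both open fingertips until it lay fully on the shelf, with the lid shut throughout. I then closed the jaws, pressed the pad about 6 mm down to its stop (peak about 16 N in the readings), and backed off so the lid sprang ajar.

**Last checks:**
- **Bar:** in the top view it spans box x ≈ 49–74 mm and y ≈ -108 to +114 mm, inside the shelf's 24–100 mm and ±120 mm. It is short of the rim and within about 1° of parallel to the hinge.
- **Lid:** the side view shows it ajar; I did not measure the angle.
- **Bystanders:** the socket, lens and stem look unchanged between the first and last top pictures.
- **Arm:** it is well clear, with wrist force near zero.

No check failed. The wrist view put the lid's front edge about 2 mm off where the box frame predicted, which is within the camera calibration.

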